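# Shut and lock the dust extractor's filter door

## Robot

A 7-joint arm with a two-finger parallel gripper is mounted at the origin on the work surface; the furniture and walls round the work are solid. World frame = base frame: x ahead of the robot, y to its left, z up, the work surface at z = 0. Lengths are in mm, angles in rad, forces in N, time in s.
With the tool pointing down it reaches from about 425 to 825 mm from the base axis. Payload 3.6 kg.
Tool frame: the origin (TCP) lies at the centre of the arm's flange, where the gripper is bolted on; the fingertips stand 186 mm ahead of it and the grasp point (between the pads) lies 167 mm ahead of it; z points along the fingers, y is the line along which they close (so a half turn about z gives the same grasp; the last joint's range is limited). The gripper opens to 93 mm and grips with 3 to 60 N. Pads are 15 mm wide; open, the fingers measure 128 mm over their backs; the gripper's body (75 mm by 188 mm) begins 65 mm behind the grasp point.
Start: joints at [-0.026, 0.615, -0.013, 1.423, 0.008, 1.103, -0.04], TCP at [649.981, 0.017, 404.74] pointing down, gripper open.
Joint ranges: [-3.12, 3.12], [-0.3, 2.06], [-1.34, 1.32], [0.26, 2.42], [-1.36, 4.5], [0.01, 1.98], [-2.84, 2.84]. Speed limits (rad/s): [2.79, 2.79, 3.14, 3.14, 3.14, 3.14, 3.14].

## Interface

Orientations are given as a unit quaternion [w, x, y, z].
In Python, from bench import env gives the robot as it stands.
- The arm moves only by the shell command python3 -m inch 'ROWS' [FORCE]. ROWS is JSON, a list of rows, each an object with "grip": the closure, from -1 (fully open) to 1 (shut); "offset": the shift along the tool's x, y, z each as a share of 1000 mm, from -1 to 1, a list of three; "yaw": the turn about the tool's z as a share of pi/2 rad, from -1 to 1. A call has 1 to 10 rows; each row is the pose to reach, as a shift and turn from the pose commanded when the call began, along the tool's axes at that moment; what a row does not reach only later rows make up. A row lasts 1/8 s, in which the tool goes at most 62.5 mm and 10.7 degrees, less where a joint would pass 70% of its speed; a pose out of reach is approached as far as the arm can. A call with a number of a shift or a turn outside -1 to 1 is refused whole. A call with a gripper value outside its range is refused whole. The fingers move at their own pace and stop on an object; FORCE is the grip in N (left out, the last holds). Time passes only in rows, so rows that repeat a pose let the fingers close. It gives the time, the measured TCP pose, the force, the opening and the grip force at its end, in the units of the state.
- env.get_state(): the state, without advancing time (a new reading comes with each control period).
- env.snapshot(name): name is "scene" or "side" or "wrist"; returns a dict with "pixels" (400x640x3 uint8, red, green, blue), "fx", "fy", "cx", "cy" (pixels), "pose" (4x4, takes a point from camera to world coordinates). Camera axes: x right, y up, looking along -z (the intrinsics and any distortion apply to the point x, -y, -z); pixel columns grow to the right and rows downward; lengths in mm; the calibration is good to about 2 mm. A picture is of the moment at which its call begins. There is no depth.
- env.close_job(): hands the job in; it is judged then, once.
Trained networks look in a picture, given as the dict that the camera call returned (one of the last four; its "shot" number tells which), for a name from the list of things; names that differ only in an ending like _2 or _b are one class to them, and where a whole thing is asked for, a point or a joint stands for the part that bears it (a point fixed in the world has none). Each returns a list of dicts, best first, with "confidence" (0 to 1); they miss things now and then, are a little off and sometimes report something else, mostly with a low value. They report only what shows in the picture. A call takes as long as a camera call.
- env.outline_of(picture, name): "pixels" (400x640 bool, what is visible of it) and "extent" ([left, top, width, height] in pixels, round what is visible of it).
The state is a dict: "clock": time; "joint_positions": joint angles; "dq": joint speeds; "effort": joint torques, N m; "position": TCP position; "tool_rot": TCP orientation; "ft_force": force on the tool from outside, world axes, zero at the start; "torque": the same for the moment, N m; "width": finger opening in mm; "finger_force": force on a finger pad.
Only numpy, scipy, OpenCV 4.12 (cv2) and the standard library are available. Lean on these libraries where they do the work, as an engineer would, in place of code of your own. Each camera call takes 0.05 s, during which the arm holds its last target. There are 200 camera calls.

## Task

The filter of the bench dust extractor has been changed and its door on the sloping front still stands open. Swing the door shut, then press the winged fastener in and turn it a quarter turn clockwise until its cam catches, so that the released head stays part-way in with the wing lying across the slope and the door held fully shut. Leave the powder tub and the ointment jar in front of it where they stand.

Things in the scene. Friction and masses are not known exactly. Their poses are not given: they have to be found in the camera images.
- extractor: White bench-top dust extractor, fixed: 150 deep (x; front faces -x), 184 wide (y), 121 high; origin under its centre, z up. The sloping face rises from 62 high at x = -75 to 121 high at x = +35 (28 degrees from horizontal); its outward normal is (-0.469, 0, 0.883) in this frame. A black funnel inlet, 68 dia., stands out 31 from its back (+x).
- door_hinge (a point): Point on the filter door's hinge line, middle of the door's right-hand (-y) edge, level with the shut door's outer face (5 above the housing's face). Axes parallel to extractor; the hinge line runs up the slope along (0.883, 0, 0.469) there. The door is a flat aluminium panel, 109 along the slope, 144 across from the hinge line.
- filter_door (a joint): Opening angle of the filter door (rad): 0 = shut, flat on the sloping face; grows as its left (+y) edge swings up and over to the right; stop at 1.25. A stiff friction hinge (0.4 N m) holds it where it is left; a push of 3 to 12 N on its outer face closes it.
- door_corner (a point): Bare spot on the outer face of the filter door, near its upper free corner: 118 from the hinge line, 39 up the slope from the door's mid line and 18 clear of the fastener's head; fingertips may push here, or anywhere on that strip towards the hinge. Moves with the door; x up the slope, z out of the face.
- stud_grip (a point): Centre of the wing on the head of the cam fastener, 118 from the hinge line on the door's mid line, 26 above the door's outer face (head up). z = outward along the axis, x = along the wing. Black head: flange 42 dia., 6 thick, on it a wing 40 long (x), 11 wide (y), 19 high (z). The wing's top is 9.5 above this point, the flange's upper face 9 below; fingertips may bear on it to press.
- cam_press (a joint): How far the fastener's head is pressed in (m): 0 = fully up, stop at 0.0085. A spring lifts it (3.6 N at rest, 11 N at the stop). Its cross pin passes under the keeper only with the door shut and the head pressed 0.0065 or more; caught in the keeper's groove, the released head rests at about 0.0035.
- cam_turn (a joint): Angle of the fastener's head (rad): 0 = open, wing up and down the slope; grows clockwise seen from outside; 1.57 = locked, wing across the slope; stop at 1.60. With the door shut and the head up, the pin stands in a slot and the head turns only some 10 degrees. From about 1.35 the released pin springs up into a groove, which keeps it from turning back.
- tub: White powder tub with a green band, 79 dia., 80 high, standing 170 in front of the extractor's middle; origin at the centre of its underside. Loose bystander.
- ointment_jar: White screw-lid ointment jar, 81 dia., 75 high, standing beside the tub in front of the extractor; origin at the centre of its underside. Loose bystander.

How it is judged (in metres and radians):
On the way:
1. the filter door is shut (value of joint filter_door below 0.025 rad), for 0.2 s.
At the end, for the whole second after the job is handed in: The filter door is shut (within 0.025 rad) and the fastener has caught: turned clockwise by more than 1.3 rad and, released, resting 2 to 5 mm in; door and head at rest (value of joint filter_door below 0.025 rad and value of joint cam_turn above 1.3 rad and value of joint cam_press between 0.002 and 0.005 m and velocity of joint cam_turn between -0.1 and 0.1 rad/s and velocity of joint filter_door between -0.05 and 0.05 rad/s); the robot touches nothing.
It fails at once if the powder tub or the ointment jar is moved more than 30 mm or tipped (distance of any of tub, ointment_jar from where it was at the start of the episode above 0.03 m or angle between any of tub, ointment_jar's own z axis and vertical above 0.4 rad).
It also fails if it takes over 53 s, if anything falls off the work surface, if the arm or the gripper's body presses on something with over 40 N, if the wrist force passes 120 N, or if a joint passes its speed limit or range.

## Working session

There is one attempt and no reset: what is moved stays moved. The work goes in short steps, Python scripts to look and compute and a shell command to move; the robot and the scene stay as the last step left them, time stands still between calls to the robot, and variables do not carry over. Pictures are saved under pics/ and viewed, at most 10 in all, crops included, and the job is handed in when it is done.

```bash
ls; mkdir -p pics; python3 - <<'E'
from bench import env
import cv2,numpy as np
s=env.get_state();print(s)
P={}
for n in("scene","side","wrist"):
    p=env.snapshot(n);P[n]=p
    cv2.imwrite(f"pics/{n}0.png",p["pixels"][:,:,::-1])
    print(n,p["fx"],p["fy"],p["cx"],p["cy"],np.round(p["pose"],3).tolist(),[k for k in p])
    for o in("extractor","filter_door","stud_grip","tub","ointment_jar"):
        for d in env.outline_of(p,o)[:2]: print(o,d["confidence"],d["extent"],d["pixels"].sum())
a=np.vstack([P["scene"]["pixels"],P["side"]["pixels"]])[:,:,::-1]
cv2.imwrite("pics/a0.png",cv2.resize(a,(480,600),interpolation=cv2.INTER_AREA))
E
```

```text
pics
{'clock': 0.0, 'joint_positions': array([-0.02649474,  0.61587   , -0.01261773,  1.42485176,  0.00813557,
        1.10339238, -0.0404174 ]), 'dq': array([-0.00017213, -0.00043427,  0.00061714,  0.00099817, -0.00060557,
        0.00132063, -0.00056975]), 'effort': array([ 5.37042069e-04, -4.58937871e+01,  2.08912762e-01, -1.65743172e+01,
       -6.11085235e-02,  2.03703978e-02,  2.53581929e-04]), 'position': array([6.49690316e+02, 8.95140073e-03, 4.03628172e+02]), 'tool_rot': array([-0.00085022,  0.70708478,  0.7071277 , -0.00089622]), 'ft_force': array([ 0.8012484 ,  0.33536042, -0.38624919]), 'torque': array([ 0.00549945, -0.06327488, -0.03584265]), 'finger_force': 0.0, 'width': 93.15416892741477}
scene 490.6417128714793 490.6417128714793 320.0463150380261 202.3007988545478 [[-0.778, 0.457, -0.431, 16.955], [-0.628, -0.574, 0.525, 747.331], [-0.008, 0.679, 0.734, 715.383], [0.0, 0.0, 0.0, 1.0]] ['pixels', 'fx', 'fy', 'cx', 'cy', 'pose', 'shot']
extractor 0.89 [270.1, 117.8, 121.7, 121.3] 9734
filter_door 0.74 [288.8, 116.0, 83.1, 94.9] 4540
stud_grip 0.79 [306.8, 139.7, 20.3, 2
[... 410 characters left out ...]
, 'cx', 'cy', 'pose', 'shot']
extractor 0.93 [276.5, 134.9, 89.3, 106.0] 6390
filter_door 0.61 [313.2, 136.4, 48.5, 76.9] 2093
filter_door 0.27 [322.7, 146.7, 13.3, 25.5] 308
stud_grip 0.63 [320.3, 146.0, 21.5, 27.2] 350
stud_grip 0.59 [320.9, 147.4, 14.2, 27.3] 298
tub 0.63 [266.7, 223.7, 44.5, 56.2] 2128
ointment_jar 0.69 [327.7, 227.5, 38.2, 54.1] 2048
ointment_jar 0.45 [310.9, 135.3, 49.5, 76.6] 2142
wrist 352.8257330614363 352.8257330614363 319.0964160177977 204.38750142881548 [[1.0, 0.001, 0.001, 651.119], [-0.001, 0.955, 0.297, 82.467], [-0.001, -0.297, 0.955, 383.873], [0.0, 0.0, 0.0, 1.0]] ['pixels', 'fx', 'fy', 'cx', 'cy', 'pose', 'shot']
extractor 0.97 [2.8, 0.0, 199.3, 70.9] 8690
```

```bash
python3 - <<'E'
import cv2,numpy as np
a=cv2.imread("pics/scene0.png")[95:305,200:440];b=cv2.imread("pics/side0.png")[110:320,230:400]
f=lambda i,w:cv2.resize(i,(w,int(i.shape[0]*w/i.shape[1])),interpolation=cv2.INTER_CUBIC)
a=cv2.resize(a,(450,394),interpolation=cv2.INTER_CUBIC);b=cv2.resize(b,(319,394),interpolation=cv2.INTER_CUBIC)
t=np.hstack([a,b]);c=cv2.resize(cv2.imread("pics/wrist0.png"),(320,200))
d=cv2.resize(cv2.imread("pics/scene0.png"),(320,200))
bot=np.zeros((200,t.shape[1],3),np.uint8);bot[:,:320]=c;bot[:,330:650]=d
cv2.imwrite("pics/v1.png",np.vstack([t,bot]))
E
```

```text
(no output)
```

View pics/v1.png

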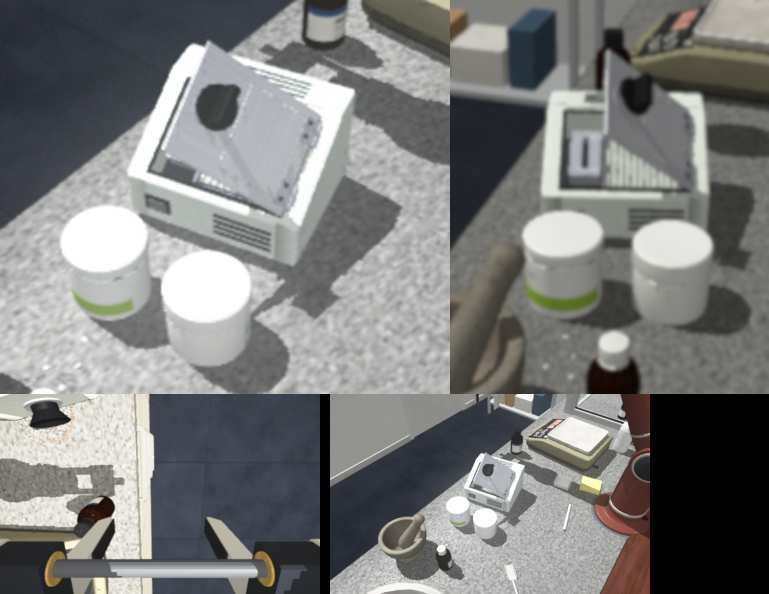

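```bash
cat > h.py <<'E'
from bench import env
import cv2,numpy as np
from scipy.optimize import minimize
from scipy.spatial.transform import Rotation as R
U=np.array([.883,0,.469]);N=np.array([-.469,0,.883]);Y=np.array([0,1.,0])
def proj(p,X):
    T=np.linalg.inv(p["pose"]);c=np.atleast_2d(X)@T[:3,:3].T+T[:3,3]
    return np.c_[p["cx"]+p["fx"]*c[:,0]/-c[:,2],p["cy"]-p["fy"]*c[:,1]/-c[:,2]]
def W(q,X): # extractor frame -> world
    return np.atleast_2d(X)@R.from_euler("z",q[2]).as_matrix().T+[q[0],q[1],0]
BODY=np.array([[x,y,z] for y in(-92,92) for x,z in((-75,0),(-75,62),(35,121),(75,121),(75,0))],float)
def hinge(q): return np.array([-20,0,91.5])+N*5+U*q[5]+Y*q[4]
def door(q,a,s,n): # a from hinge, s up slope, n above outer face
    t=q[3]; return hinge(q)+a*(np.cos(t)*Y+np.sin(t)*N)+s*U+n*(np.cos(t)*N-np.sin(t)*Y)
def panel(q): return np.array([door(q,a,s,n) for a in(0,144) for s in(-54.5,54.5) for n in(0,-5)])
def head(q):
    r=[(21*np.cos(f),21*np.sin(f),n) for f in np.arange(0,6.3,.3) for n in(11,17)]
    w=[(b,a,n) for a in(-20,20) for b in(-5.5,5.5) for n in(17,35.5)]
    return np.array([door(q,118+u,v,n) for u,v,n in r]),np.array([door(q,118+u,v,n) for u,v,n in w])
def fill(p,groups,S=4):
    m=np.zeros((400*S,640*S),np.uint8)
    for g in groups:
        h=cv2.convexHull(np.round((proj(p,g)+.5)*S).astype(np.int32));cv2.fillConvexPoly(m,h,1)
    return cv2.resize(m.astype(np.float32),(640,400),interpolation=cv2.INTER_AREA)
E
cat > fit.py <<'E'
from h import *
ps=[env.snapshot(n) for n in("scene","side")]
M=[{o:env.outline_of(p,o)[0]["pixels"] for o in("extractor","filter_door","stud_grip")} for p in ps]
for m,b in zip(M,((300,325,137,170),(320,345,145,175))):
    print({o:v.sum() for o,v in m.items()})
def cost(q):
    c=0
    for p,m in zip(ps,M):
        b,d,h=W(q,BODY),W(q,panel(q)),[W(q,g) for g in head(q)]
        u=m["extractor"]|m["filter_door"]|m["stud_grip"]
        c+=np.abs(fill(p,[b,d]+h)-u).sum()+np.abs(fill(p,[d]+h)-(m["filter_door"]|m["stud_grip"])).sum()+np.abs(fill(p,h)-m["stud_grip"]).sum()
    return c
# start from ray-plane on extractor mask centroid
p=ps[0];v,u=np.argwhere(M[0]["extractor"]).mean(0)
r=p["pose"][:3,:3]@[(u-p["cx"])/p["fx"],-(v-p["cy"])/p["fy"],-1];o=p["pose"][:3,3]
c=o+r*(60-o[2])/r[2];print(c)
best=None
for th in(.6,.9,1.2):
  for yaw in(-1.8,-1.5):
    x0=np.array([c[0],c[1],yaw,th,-72,0])
    s=np.vstack([x0]+[x0+d for d in np.diag([15,15,.15,.2,8,8])])
    r=minimize(cost,x0,method="Nelder-Mead",options=dict(initial_simplex=s,maxfev=500))
    print(r.fun,np.round(r.x,3))
    if best is None or r.fun<best.fun: best=r
q=best.x;np.save("q.npy",q)
for i,(p,z) in enumerate(zip(ps,((200,95,240,210),(230,110,170,210)))):
    im=cv2.resize(p["pixels"][:,:,::-1],None,fx=4,fy=4,interpolation=cv2.INTER_CUBIC)
    for g,col in((W(q,BODY),(0,0,255)),(W(q,panel(q)),(255,0,0)),*[(W(q,g),(0,255,0)) for g in head(q)]):
        cv2.polylines(im,[cv2.convexHull(np.round((proj(p,g)+.5)*4).astype(np.int32))],True,col,1)
    x,y,w,h=z;ps[i]["c"]=cv2.resize(im[4*y:4*(y+140),4*x:4*(x+170)],(400,330))
cv2.imwrite("pics/v2.png",np.hstack([a["c"] for a in ps]))
print("stud",W(q,door(q,118,0,26)),"hinge",W(q,hinge(q)))
E
python3 fit.py
```

```text
{'extractor': np.int64(9788), 'filter_door': np.int64(4437), 'stud_grip': np.int64(467)}
{'extractor': np.int64(6562), 'filter_door': np.int64(2201), 'stud_grip': np.int64(2138)}
[430.59497445 213.60027302  60.        ]
3859.75 [432.743 214.748  -1.32    0.822 -77.337  -1.595]
3808.5 [433.988 212.383  -1.307   0.801 -78.43   -2.625]
3681.5 [434.918 209.752  -1.318   0.814 -79.369  -5.604]
3691.875 [433.821 211.377  -1.307   0.822 -77.352  -4.767]
3709.9375 [434.22  209.236  -1.323   0.807 -79.163  -6.589]
3735.25 [434.392 209.434  -1.302   0.835 -75.341  -5.885]
stud [[399.19912197 278.93632866 184.82661481]] hinge [[351.24695677 216.34848638  93.28651279]]
```

View pics/v2.png

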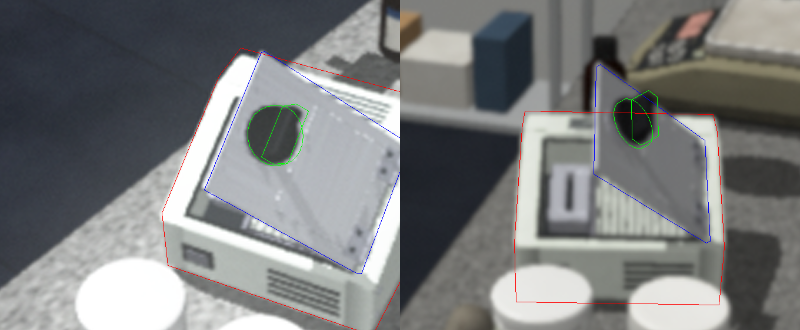

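```bash
cat > ed.py <<'E'
s=open("fit.py").read()
s=s.replace('''M=[{o:env.outline_of(p,o)[0]["pixels"] for o in("extractor","filter_door","stud_grip")} for p in ps]''',
'''M=[]
for p in ps:
    m={o:env.outline_of(p,o)[0]["pixels"] for o in("extractor","filter_door","tub","ointment_jar")}
    m["stud_grip"]=next(d["pixels"] for d in env.outline_of(p,"stud_grip") if d["pixels"].sum()<700)
    occ=(m["tub"]|m["ointment_jar"]).astype(np.uint8);m["ok"]=cv2.dilate(occ,np.ones((3,3)))==0
    M.append(m)''')
s=s.replace('fill(p,[b,d]+h)-u)','fill(p,[b,d]+h)-u)[m["ok"]]').replace('-m["stud_grip"]).sum()','-m["stud_grip"]).sum()*2')
s=s.replace('for th in(.6,.9,1.2)','for th in(.7,.9)').replace('yaw in(-1.8,-1.5)','yaw in(-1.5,-1.3)').replace('v2.png','v3.png')
s+='''
np.savez("m.npz",**{f"{k}{i}":v for i,m in enumerate(M) for k,v in m.items()})
for k in M[0]:
  print(k,[np.argwhere(m[k]).mean(0)[::-1].round(1) for m in M])
print("model head ctr",[np.argwhere(fill(p,[W(q,g) for g in head(q)])>.5).mean(0)[::-1].round(1) for p in ps])
'''
open("fit.py","w").write(s)
E
python3 ed.py; python3 fit.py
```

```text
{'extractor': np.int64(9846), 'filter_door': np.int64(4578), 'tub': np.int64(2390), 'ointment_jar': np.int64(2461), 'stud_grip': np.int64(453), 'ok': np.int64(250701)}
{'extractor': np.int64(6401), 'filter_door': np.int64(2009), 'tub': np.int64(2079), 'ointment_jar': np.int64(2045), 'stud_grip': np.int64(367), 'ok': np.int64(251466)}
[430.7634854  213.39463643  60.        ]
1452.875 [432.269 216.687  -1.323   0.796 -79.658   0.613]
1513.9375 [431.227 216.451  -1.291   0.832 -72.975  -0.762]
1333.625 [433.274 213.261  -1.308   0.832 -75.125  -2.569]
1354.625 [432.896 214.843  -1.31    0.807 -77.651  -1.656]
stud [[399.78462393 280.59945238 187.17799689]] hinge [[354.33475496 217.51088513  94.71014362]]
extractor [array([329.5, 176. ]), array([323.8, 192. ])]
filter_door [array([329.9, 164.5]), array([335.4, 174.9])]
tub [array([257.6, 234.7]), array([290.4, 250.6])]
ointment_jar [array([310.8, 258.8]), array([347.6, 255.1])]
stud_grip [array([316.2, 151.2]), array([329.4, 159.8])]
ok [array([320.2, 198.5]), array([319.5, 198.5])]
model head ctr [array([316.4, 150.4]), array([330.1, 159.5])]
```

View pics/v3.png

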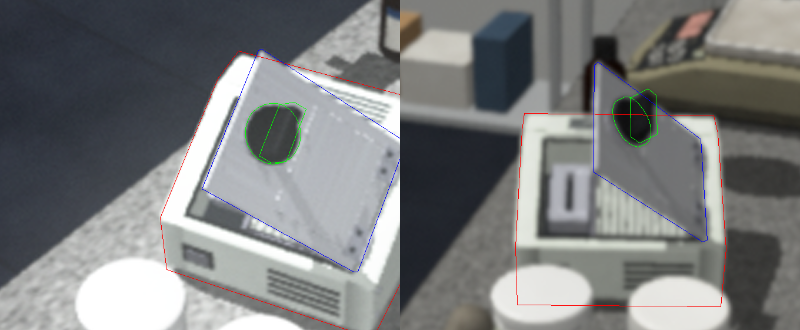

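```bash
cat >> h.py <<'E'
def rel(cmd,yaw,tgt,tyaw): # cmd pose: tool x,y for yaw=0 -> world y,x ; yaw about tool z(down)
    ex=np.array([-np.sin(-yaw),np.cos(yaw),0]);ex=np.array([np.sin(yaw),np.cos(yaw),0]);ey=np.array([np.cos(yaw),-np.sin(yaw),0])
    d=np.asarray(tgt,float)-cmd
    return np.round([d@ex/1000,d@ey/1000,-d[2]/1000,(tyaw-yaw)/(np.pi/2)],4).tolist()
E
python3 - <<'E'
from h import *
q=np.load("q.npy");y0=-(np.pi/2+q[2]);print("yaw",y0)
c=np.array([649.98,0,404.74])
Yx=W(q,Y)[0]-W(q,0*Y)[0]
for th in(q[3],.6,.4,.2,.1,0,-.05):
    k=q.copy();k[3]=th
    p=W(k,door(k,115,40,0))[0]-17.5*Yx+[0,0,186]
    if th==q[3]: p[2]+=12
    print(round(th,2),p.round(1),rel(c,0,p,y0), rel(c,y0,p,y0))
k=q.copy();k[3]=0
g=W(k,door(k,118,0,26))[0];print("stud shut",g, "flange c",W(k,door(k,118,0,17))[0])
E
python3 -m inch '[{"grip":1,"offset":[0,0,-0.04],"yaw":-0.08},{"grip":1,"offset":[0,0,-0.06],"yaw":-0.167},{"grip":1,"offset":[0,0,-0.06],"yaw":-0.167},{"grip":1,"offset":[0,0,-0.06],"yaw":-0.167}]' 20
```

```text
yaw -0.2628259462302318
0.83 [411.1 237.5 386.5] [0.2375, -0.2389, 0.0182, -0.1673] [0.2914, -0.169, 0.0182, 0.0]
0.6 [430.4 232.9 356.8] [0.2329, -0.2196, 0.0479, -0.1673] [0.282, -0.1516, 0.0479, 0.0]
0.4 [443.4 226.7 339. ] [0.2267, -0.2065, 0.0657, -0.1673] [0.2725, -0.1406, 0.0657, 0.0]
0.2 [452.7 218.5 319.6] [0.2185, -0.1973, 0.0851, -0.1673] [0.2622, -0.1338, 0.0851, 0.0]
0.1 [455.7 213.8 309.6] [0.2138, -0.1943, 0.0951, -0.1673] [0.2569, -0.1321, 0.0951, 0.0]
0 [457.7 208.7 299.5] [0.2087, -0.1923, 0.1053, -0.1673] [0.2515, -0.1315, 0.1053, 0.0]
-0.05 [458.2 206.1 294.4] [0.2061, -0.1918, 0.1103, -0.1673] [0.2488, -0.1316, 0.1103, 0.0]
stud shut [465.11446156 259.94377616 117.66814362] flange c [466.21112163 255.86772688 109.72114362]
clock: 2.4
position: [649.7, -0.1, 463.5]
tool_rot: [-0.001, 0.609, 0.793, -0.001]
ft_force: [0.5, 0.5, 0.2]
width: 57.2
finger_force: 0.0
```

```bash
python3 -m inch '[{"grip":1,"offset":[0.291,-0.169,0.0],"yaw":0},{"grip":1,"offset":[0.291,-0.169,0.0],"yaw":0},{"grip":1,"offset":[0.291,-0.169,0.0],"yaw":0},{"grip":1,"offset":[0.291,-0.169,0.0],"yaw":0},{"grip":1,"offset":[0.291,-0.169,0.0],"yaw":0},{"grip":1,"offset":[0.291,-0.169,0.0],"yaw":0},{"grip":1,"offset":[0.291,-0.169,0.03],"yaw":0},{"grip":1,"offset":[0.291,-0.169,0.06],"yaw":0},{"grip":1,"offset":[0.291,-0.169,0.06],"yaw":0}]'
python3 - <<'E'
from h import *
a=[cv2.resize(env.snapshot(n)["pixels"][y:y+170,x:x+220,::-1],(400,309),interpolation=cv2.INTER_CUBIC) for n,x,y in(("scene",220,30),("side",230,70))]
cv2.imwrite("pics/v4.png",np.hstack(a))
E
```

```text
clock: 3.52
position: [410.4, 236.6, 402.1]
tool_rot: [-0.001, 0.609, 0.793, -0.004]
ft_force: [0.4, 0.9, 0.5]
width: 0.6
finger_force: 0.0
```

View pics/v4.png

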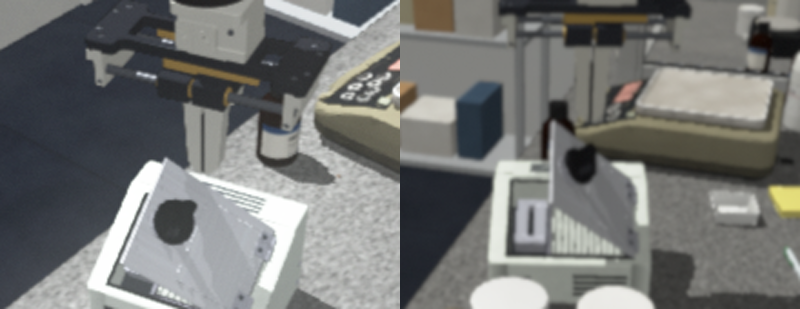

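```bash
python3 - <<'E'
from h import *
q=np.load("q.npy");P=env.get_state()["position"]
for n,x,y in(("scene",220,30),("side",230,70)):
    p=env.snapshot(n);f=lambda X:((proj(p,X)-[x,y])*400/220).round()
    print(n,"tip",f(P-[0,0,186]),"target",f(W(q,door(q,115,40,0))),"corner",f(W(q,door(q,144,54.5,0))))
E
```

```text
scene tip [[201. 162.]] target [[183. 184.]] corner [[165. 155.]]
side tip [[186. 117.]] target [[170. 143.]] corner [[152. 120.]]
```

```bash
python3 -m inch '[{"grip":1,"offset":[0,0,0.018],"yaw":0},{"grip":1,"offset":[-0.003,0.006,0.028],"yaw":0},{"grip":1,"offset":[-0.006,0.012,0.038],"yaw":0},{"grip":1,"offset":[-0.009,0.017,0.048],"yaw":0},{"grip":1,"offset":[-0.014,0.023,0.057],"yaw":0},{"grip":1,"offset":[-0.0185,0.028,0.066],"yaw":0},{"grip":1,"offset":[-0.024,0.032,0.076],"yaw":0},{"grip":1,"offset":[-0.029,0.035,0.085],"yaw":0},{"grip":1,"offset":[-0.034,0.037,0.095],"yaw":0},{"grip":1,"offset":[-0.034,0.037,0.095],"yaw":0}]'
```

```text
clock: 4.97
position: [455.5, 212.8, 308.4]
tool_rot: [-0.001, 0.609, 0.793, -0.002]
ft_force: [-0.2, 0.2, 0.5]
width: 0.4
finger_force: 0.0
```

```bash
python3 -m inch '[{"grip":1,"offset":[-0.003,0,0.004],"yaw":0},{"grip":1,"offset":[-0.003,0,0.006],"yaw":0},{"grip":1,"offset":[-0.003,0,0.006],"yaw":0}]'
python3 - <<'E'
from h import *
a=[cv2.resize(env.snapshot(n)["pixels"][y:y+170,x:x+220,::-1],(400,309),interpolation=cv2.INTER_CUBIC) for n,x,y in(("scene",220,60),("side",230,90))]
cv2.imwrite("pics/v5.png",np.hstack(a))
E
```

```text
clock: 5.35
position: [456.2, 210.9, 304.3]
tool_rot: [-0.0, 0.608, 0.794, -0.001]
ft_force: [-2.1, -0.4, 5.2]
width: 0.4
finger_force: 2.3
```

View pics/v5.png

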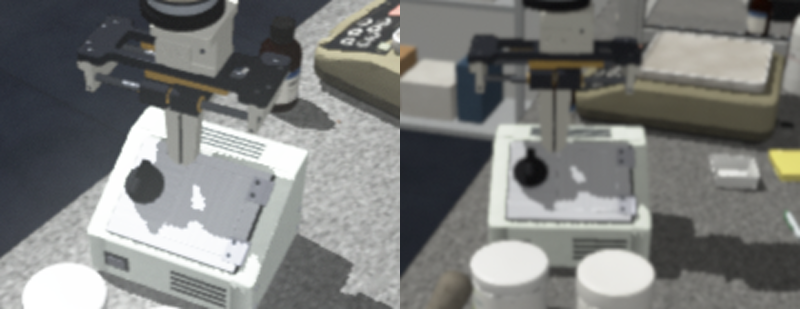

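```bash
python3 -m inch '[{"grip":1,"offset":[-0.001,0,0.002],"yaw":0},{"grip":1,"offset":[-0.002,0,0.004],"yaw":0},{"grip":1,"offset":[-0.002,0,0.004],"yaw":0}]'
python3 -m inch '[{"grip":1,"offset":[0,0,0.002],"yaw":0},{"grip":1,"offset":[0,0,0.003],"yaw":0},{"grip":1,"offset":[0,0,0.003],"yaw":0}]'
```

```text
clock: 5.82
position: [456.1, 210.3, 303.4]
tool_rot: [-0.0, 0.608, 0.794, 0.001]
ft_force: [-7.7, 0.2, 26.1]
width: 0.2
finger_force: 12.0
clock: 6.2
position: [455.9, 210.3, 303.0]
tool_rot: [0.0, 0.608, 0.794, 0.001]
ft_force: [-11.9, -2.5, 44.0]
width: 0.3
finger_force: 19.5
```

```bash
python3 -m inch '[{"grip":1,"offset":[0,0,-0.03],"yaw":0},{"grip":0.2,"offset":[-0.03,0,-0.09],"yaw":0},{"grip":0.2,"offset":[-0.06,0,-0.11],"yaw":0},{"grip":0.2,"offset":[-0.06,0,-0.11],"yaw":0},{"grip":0.2,"offset":[-0.06,0,-0.11],"yaw":0}]'
sed -e 's/for th in(.7,.9)/for th in (0,)/;s/yaw in(-1.5,-1.3)/yaw in(-1.35,-1.28)/;s/v3.png/v6.png/;s/"q.npy"/"q2.npy"/;s/\[15,15,.15,.2,8,8\]/[5,5,.05,.02,5,5]/;s/"tub","ointment_jar")}/"tub","ointment_jar") if env.outline_of(p,o)}/' -e 's/c\[0\],c\[1\],yaw/433,213.5,yaw/;s/next(d\["pixels"\] for/next(d["pixels"] for/' fit.py > fit2.py; python3 fit2.py
```

```text
clock: 6.82
position: [472.0, 151.6, 406.0]
tool_rot: [-0.001, 0.608, 0.794, -0.001]
ft_force: [-0.9, 0.2, -0.3]
width: 34.7
finger_force: 0.0Traceback (most recent call last):
  File "fit2.py", line 7, in <module>
    occ=(m["tub"]|m["ointment_jar"]).astype(np.uint8);m["ok"]=cv2.dilate(occ,np.ones((3,3)))==0
                  ~^^^^^^^^^^^^^^^^
KeyError: 'ointment_jar'
```

```bash
python3 - <<'E'
s=open("fit2.py").read()
s=s.replace('("extractor","filter_door","tub","ointment_jar") if env.outline_of(p,o)}','("extractor","filter_door")}')
s=s.replace('occ=(m["tub"]|m["ointment_jar"])','Z=np.load("m.npz");i=len(M);occ=(Z[f"tub{i}"]|Z[f"ointment_jar{i}"])').replace('np.savez("m.npz"','np.savez("m2.npz"')
open("fit2.py","w").write(s)
E
python3 fit2.py
```

```text
Traceback (most recent call last):
  File "fit2.py", line 6, in <module>
    m["stud_grip"]=next(d["pixels"] for d in env.outline_of(p,"stud_grip") if d["pixels"].sum()<700)
                   ~~~~^^^^^^^^^^^^^^^^^^^^^^^^^^^^^^^^^^^^^^^^^^^^^^^^^^^^^^^^^^^^^^^^^^^^^^^^^^^^^
StopIteration
```

```bash
cat > st.py <<'E'
from h import *
q=np.load("q.npy");q[3]=0
c=[]
H=[W(q,g) for g in head(q)]
D=[]
for n in("scene","side"):
    p=env.snapshot(n);u,v=proj(p,W(q,door(q,118,0,26)))[0].round().astype(int)
    m=(p["pixels"].max(2)<75).astype(np.uint8);R0=np.zeros_like(m);R0[v-22:v+22,u-22:u+22]=1;m*=R0
    k,l,s,ce=cv2.connectedComponentsWithStats(m);b=1+s[1:,4].argmax();m=(l==b)
    print(n,(u,v),s[b],ce[b].round(1),"model",fill(p,H).sum(),np.argwhere(fill(p,H)>.5).mean(0)[::-1]);D.append((p,m))
    im=cv2.resize(p["pixels"][v-45:v+40,u-60:u+50,::-1],None,fx=3.6,fy=3.6,interpolation=cv2.INTER_CUBIC)
    for g in H: cv2.polylines(im,[cv2.convexHull(np.round((proj(p,g)+.5-[u-60,v-45])*3.6).astype(np.int32))],True,(0,255,0),1)
    c.append(im)
f=lambda d:sum(np.abs(fill(p,[g+d for g in H])-m).sum() for p,m in D)
r=minimize(f,[0,0,0],method="Nelder-Mead",options=dict(initial_simplex=[[0,0,0],[6,0,0],[0,6,0],[0,0,6]]))
print(r.fun,f([0,0,0]),"shift",r.x.round(1),"stud",W(q,door(q,118,0,26))[0]+r.x)
cv2.imwrite("pics/v6.png",np.hstack(c))
E
python3 st.py
```

```text
scene (np.int64(299), np.int64(159)) [301 152   3   5  11] [302.  153.9] model 435.375 [300.67667436 160.77367206]
side (np.int64(303), np.int64(182)) [293 173  18  20 245] [301.6 184. ] model 325.0625 [303.24921136 184.18927445]
422.375 518.3125 shift [ 18.  -54.1 -30.7] stud [483.1209959  205.88188474  86.95208842]
```

View pics/v6.png

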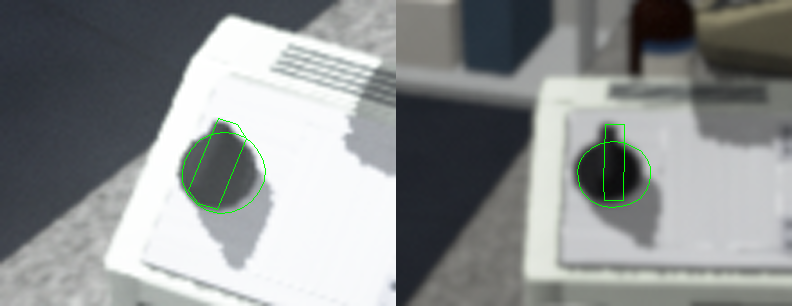

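```bash
sed -i 's/<75/<110/;s/v6/v6b/' st.py; python3 st.py; python3 - <<'E'
from bench import env
p=env.snapshot("scene")["pixels"];print(p[152:172:3,286:326:2].max(2))
E
```

```text
scene (np.int64(299), np.int64(159)) [289 149  21  23 337] [299.2 160.8] model 435.375 [300.67667436 160.77367206]
side (np.int64(303), np.int64(182)) [293 172  19  23 301] [301.9 184.4] model 325.0625 [303.24921136 184.18927445]
125.8125 171.5625 shift [ 3.6 -0.3 -1.9] stud [468.75395134 259.65067411 115.77809446]
[[254 254 254 239 167  99  93  80  73  98 226 251 251 251 251 251 252 252
  250 252]
 [254 254 232 100  94  94  82  75  74  75  81 155 251 252 252 252 251 251
  252 252]
 [254 243 100  93  92  88  77  74  78  78  78  98 230 251 251 251 251 252
  252 252]
 [254 196  94  92  90  79  77  76  78  78  80  94 151 247 251 251 251 252
  252 252]
 [253 230  92  89  83  76  78  78  80  80  86  90 154 189 249 251 252 252
  252 252]
 [244 250 178  77  76  75  77  78  79  82  89 134 174 174 205 250 252 252
  252 252]
 [250 251 250 203  94  81  82  83  87 110 170 175 175 175 195 252 252 252
  252 252]]
```

```bash
python3 -m inch '[{"grip":0.2,"offset":[0.05,0.012,0],"yaw":0},{"grip":0.2,"offset":[0.103,0.024,0],"yaw":0},{"grip":0.2,"offset":[0.103,0.024,0.04],"yaw":0},{"grip":0.2,"offset":[0.103,0.024,0.08],"yaw":0},{"grip":0.2,"offset":[0.103,0.024,0.092],"yaw":0},{"grip":0.2,"offset":[0.103,0.024,0.095],"yaw":0},{"grip":0.2,"offset":[0.103,0.024,0.095],"yaw":0}]'
python3 - <<'E'
from h import *
a=[cv2.resize(env.snapshot(n)["pixels"][y:y+110,x:x+140,::-1],(400,314),interpolation=cv2.INTER_CUBIC) for n,x,y in(("scene",230,90),("side",240,110))]
cv2.imwrite("pics/v7.png",np.hstack(a))
E
```

```text
clock: 8.7
position: [469.7, 257.1, 312.9]
tool_rot: [0.0, 0.609, 0.793, 0.001]
ft_force: [0.1, -0.0, 0.7]
width: 37.4
finger_force: 0.0
```

View pics/v7.png

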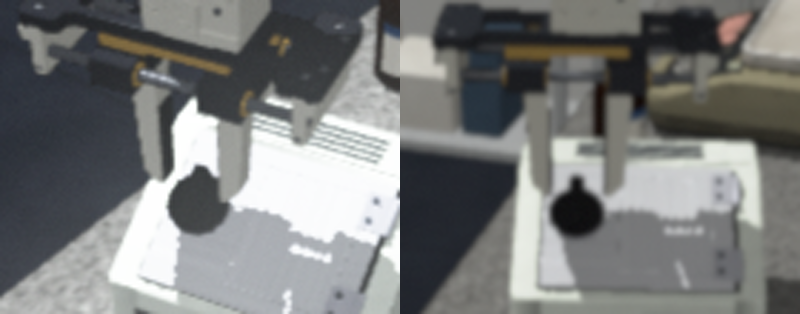

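```bash
python3 -m inch '[{"grip":0.2,"offset":[0,0,0.004],"yaw":0},{"grip":0.2,"offset":[0,0,0.008],"yaw":0},{"grip":1,"offset":[0,0,0.008],"yaw":0},{"grip":1,"offset":[0,0,0.008],"yaw":0},{"grip":1,"offset":[0,0,0.008],"yaw":0},{"grip":1,"offset":[0,0,0.008],"yaw":0}]' 6
```

```text
clock: 9.55
position: [470.2, 257.1, 304.1]
tool_rot: [0.001, 0.609, 0.793, 0.002]
ft_force: [3.6, 1.3, -2.4]
width: 10.8
finger_force: 6.0
```

```bash
python3 -m inch '[{"grip":1,"offset":[0,0,0.002],"yaw":0},{"grip":1,"offset":[0,0,0.004],"yaw":0},{"grip":1,"offset":[0,0,0.004],"yaw":0}]'; python3 -m inch '[{"grip":1,"offset":[0,0,0.002],"yaw":0},{"grip":1,"offset":[0,0,0.004],"yaw":0},{"grip":1,"offset":[0,0,0.004],"yaw":0}]';  python3 -m inch '[{"grip":1,"offset":[0,0,0.002],"yaw":0},{"grip":1,"offset":[0,0,0.003],"yaw":0},{"grip":1,"offset":[0,0,0.003],"yaw":0}]'
```

```text
clock: 9.93
position: [470.4, 256.5, 301.1]
tool_rot: [0.001, 0.609, 0.793, 0.001]
ft_force: [3.4, -0.8, 6.9]
width: 11.0
finger_force: 6.0
clock: 10.3
position: [470.3, 257.0, 297.4]
tool_rot: [0.001, 0.609, 0.793, 0.002]
ft_force: [2.0, -0.2, 8.3]
width: 11.1
finger_force: 6.2
clock: 10.68
position: [470.4, 256.5, 294.8]
tool_rot: [0.002, 0.609, 0.793, 0.001]
ft_force: [2.2, -2.8, 10.8]
width: 10.9
finger_force: 7.3
```

```bash
for i in 1; do python3 -m inch '[{"grip":1,"offset":[0,0,0.002],"yaw":0},{"grip":1,"offset":[0,0,0.002],"yaw":0},{"grip":1,"offset":[0,0,0.002],"yaw":0}]'; python3 -m inch '[{"grip":1,"offset":[0,0,0.001],"yaw":0},{"grip":1,"offset":[0,0,0.002],"yaw":0},{"grip":1,"offset":[0,0,0.002],"yaw":0}]'; done
```

```text
clock: 11.05
position: [470.5, 256.2, 293.1]
tool_rot: [0.002, 0.609, 0.793, 0.001]
ft_force: [1.3, -2.7, 13.2]
width: 11.2
finger_force: 8.3
clock: 11.42
position: [470.5, 256.2, 292.0]
tool_rot: [0.002, 0.609, 0.793, 0.001]
ft_force: [0.5, -3.2, 17.0]
width: 11.1
finger_force: 11.0
```

```bash
python3 -m inch '[{"grip":1,"offset":[0,0,0.001],"yaw":0.05},{"grip":1,"offset":[0,0,0.001],"yaw":0.1},{"grip":1,"offset":[0,0,0.001],"yaw":0.15},{"grip":1,"offset":[0,0,0.001],"yaw":0.2},{"grip":1,"offset":[0,0,0.001],"yaw":0.2}]' 10
```

```text
clock: 12.05
position: [470.5, 256.7, 291.8]
tool_rot: [0.002, 0.725, 0.689, 0.003]
ft_force: [-1.0, -3.9, 21.2]
width: 12.9
finger_force: 16.6
```

```bash
python3 -m inch '[{"grip":1,"offset":[0,0,0],"yaw":0.05},{"grip":1,"offset":[0,0,0],"yaw":0.1},{"grip":1,"offset":[0,0,0],"yaw":0.15},{"grip":1,"offset":[0,0,0],"yaw":0.2},{"grip":1,"offset":[0,0,0],"yaw":0.2}]' 10; python3 -c "
from bench import env;s=env.get_state();print(s['torque'])"
```

```text
clock: 12.68
position: [470.1, 257.7, 292.1]
tool_rot: [0.0, 0.824, 0.567, 0.003]
ft_force: [-1.9, -1.4, 23.6]
width: 13.9
finger_force: 28.1
[-0.56082647  0.22933312  0.12876356]
```

```bash
python3 -m inch '[{"grip":1,"offset":[0,0,0],"yaw":0.05},{"grip":1,"offset":[0,0,0],"yaw":0.1},{"grip":1,"offset":[0,0,0],"yaw":0.15},{"grip":1,"offset":[0,0,0],"yaw":0.2},{"grip":1,"offset":[0,0,0],"yaw":0.2}]' 10; python3 -c "
from bench import env;s=env.get_state();print(s['torque'])"
```

```text
clock: 13.3
position: [470.5, 258.3, 292.6]
tool_rot: [-0.001, 0.902, 0.431, 0.004]
ft_force: [-2.1, -0.2, 23.9]
width: 14.8
finger_force: 26.2
[-0.41318138  0.2097574   0.16203554]
```

```bash
python3 -m inch '[{"grip":1,"offset":[0,0,0],"yaw":0.05},{"grip":1,"offset":[0,0,0],"yaw":0.1},{"grip":1,"offset":[0,0,0],"yaw":0.15},{"grip":1,"offset":[0,0,0],"yaw":0.2},{"grip":1,"offset":[0,0,0],"yaw":0.2}]' 10; python3 -c "
from bench import env;s=env.get_state();print(s['torque'])"
python3 - <<'E'
from h import *
a=[cv2.resize(env.snapshot(n)["pixels"][y:y+80,x:x+100,::-1],(400,320),interpolation=cv2.INTER_CUBIC) for n,x,y in(("scene",255,120),("side",255,140))]
cv2.imwrite("pics/v8.png",np.hstack(a))
E
```

```text
clock: 13.92
position: [471.1, 258.3, 292.8]
tool_rot: [-0.002, 0.959, 0.285, 0.005]
ft_force: [-1.4, -0.2, 25.3]
width: 15.6
finger_force: 24.5
[-0.26866067  0.13702417  0.10654583]
```

View pics/v8.png

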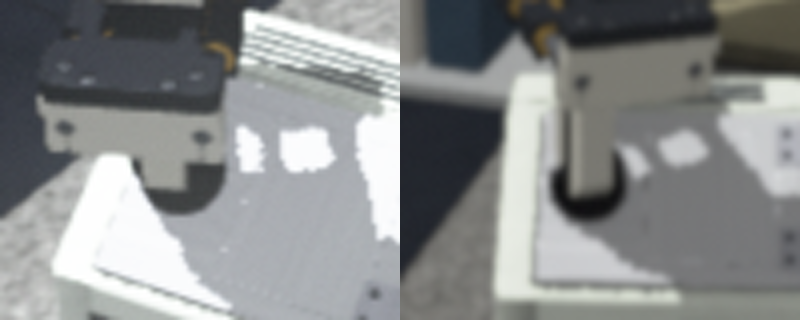

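```bash
python3 -m inch '[{"grip":1,"offset":[0,0,0],"yaw":0.07},{"grip":1,"offset":[0,0,0],"yaw":0.14},{"grip":1,"offset":[0,0,0],"yaw":0.2},{"grip":1,"offset":[0,0,0],"yaw":0.2}]' 10; python3 -c "
from bench import env;s=env.get_state();print(s['torque'])"
python3 -m inch '[{"grip":1,"offset":[0,0,0],"yaw":0.03},{"grip":1,"offset":[0,0,0],"yaw":0.06},{"grip":1,"offset":[0,0,0],"yaw":0.06}]' 10; python3 -c "
from bench import env;s=env.get_state();print(s['torque'])"
```

```text
clock: 14.52
position: [471.8, 258.0, 293.0]
tool_rot: [-0.002, 0.991, 0.131, 0.006]
ft_force: [0.2, -0.7, 24.5]
width: 16.0
finger_force: 23.3
[-0.30507133 -0.13766696  0.06948038]
clock: 14.9
position: [472.1, 257.8, 293.1]
tool_rot: [-0.003, 0.996, 0.084, 0.006]
ft_force: [0.4, -0.3, 24.9]
width: 16.3
finger_force: 23.4
[-0.2892887  -0.16521062  0.1740081 ]
```

```bash
python3 -m inch '[{"grip":1,"offset":[0,0,-0.003],"yaw":0},{"grip":1,"offset":[0,0,-0.006],"yaw":0},{"grip":1,"offset":[0,0,-0.008],"yaw":0},{"grip":0.45,"offset":[0,0,-0.008],"yaw":0},{"grip":0.45,"offset":[0,0,-0.008],"yaw":0},{"grip":0.45,"offset":[0,0,-0.015],"yaw":0},{"grip":0.2,"offset":[0,0,-0.03],"yaw":0},{"grip":0.2,"offset":[0,0,-0.07],"yaw":0},{"grip":0.2,"offset":[-0.05,0,-0.12],"yaw":0},{"grip":0.2,"offset":[-0.1,0,-0.12],"yaw":0}]' 4
python3 -m inch '[{"grip":0.2,"offset":[-0.05,0,-0.03],"yaw":0},{"grip":0.2,"offset":[-0.05,-0.05,-0.03],"yaw":0},{"grip":0.2,"offset":[-0.05,-0.05,-0.03],"yaw":0}]'
python3 - <<'E'
from h import *
a=[cv2.resize(env.snapshot(n)["pixels"][y:y+120,x:x+150,::-1],(400,320),interpolation=cv2.INTER_CUBIC) for n,x,y in(("scene",235,100),("side",235,120))]
cv2.imwrite("pics/v9.png",np.hstack(a))
E
```

```text
clock: 16.15
position: [370.5, 239.3, 410.3]
tool_rot: [-0.001, 0.997, 0.083, 0.002]
ft_force: [-0.6, 1.3, 0.3]
width: 37.4
finger_force: 0.0
clock: 16.52
position: [311.1, 283.2, 438.4]
tool_rot: [-0.001, 0.996, 0.087, -0.0]
ft_force: [0.3, -0.9, -0.5]
width: 36.8
finger_force: 0.0
```

View pics/v9.png

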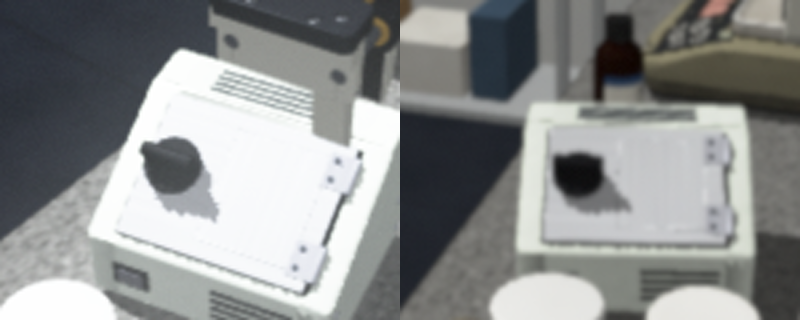

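```bash
python3 - <<'E'
from h import *
q=np.load("q.npy");q[3]=0;q[4]=-72
def hd(f,pr):
    c,s=np.cos(f),np.sin(f)
    r=[(21*np.cos(t),21*np.sin(t),n-pr) for t in np.arange(0,6.3,.2) for n in(11,17)]
    # wing along (across=sin f toward hinge (clockwise), up=cos f)
    w=[(-a*s+b*c,a*c+b*s,n-pr) for a in(-20,20) for b in(-5.5,5.5) for n in(17,35.5)]
    return [W(q,np.array([door(q,118+u,v,n) for u,v,n in g])) for g in(r,w)]
D=[]
for n in("scene","side"):
    p=env.snapshot(n);u,v=proj(p,W(q,door(q,118,0,26)))[0].round().astype(int)
    m=(p["pixels"].max(2)<115).astype(np.uint8);R0=np.zeros_like(m);R0[v-22:v+22,u-22:u+22]=1;m*=R0
    k,l,s,ce=cv2.connectedComponentsWithStats(m);b=1+s[1:,4].argmax();D.append((p,l==b));print(s[b])
def f(d,a,pr):return sum(np.abs(fill(p,[g+d for g in hd(a,pr)])-m).sum() for p,m in D)
for pr in(3.5,):
  for a in(.9,1.1,1.2,1.3,1.4,1.5,1.6,1.7):
    r=minimize(f,[0,0,0],args=(a,pr),method="Nelder-Mead",options=dict(initial_simplex=[[0,0,0],[4,0,0],[0,4,0],[0,0,4]],maxfev=100));print(pr,a,round(r.fun,1),r.x.round(1))
p=D[0][0];u,v=proj(p,W(q,door(q,118,0,26)))[0].round().astype(int)
i=cv2.resize(p["pixels"][v-20:v+20,u-25:u+25,::-1],(700,560),interpolation=cv2.INTER_CUBIC)
i=np.clip(i.astype(float)*2,0,255).astype(np.uint8)
g=hd(1.57,3.5)[1]
cv2.polylines(i,[cv2.convexHull(np.round((proj(p,g)+.5-[u-25,v-20])*14).astype(np.int32))],True,(0,255,0),1)
cv2.imwrite("pics/v10.png",i)
E
```

```text
[288 152  22  21 348]
[292 177  21  20 319]
3.5 0.9 164.2 [0.1 1.6 0.9]
3.5 1.1 158.8 [ 0.9 -0.7 -0.6]
3.5 1.2 151.6 [ 0.8 -1.6 -0.7]
3.5 1.3 143.8 [ 0.6 -2.6 -1.5]
3.5 1.4 136.2 [ 0.7 -1.4 -1.2]
3.5 1.5 133.2 [-0.1  0.5  0.1]
3.5 1.6 129.2 [-1.9  0.8  0.3]
3.5 1.7 128.6 [-1.1  0.2 -0.4]
```

View pics/v10.png

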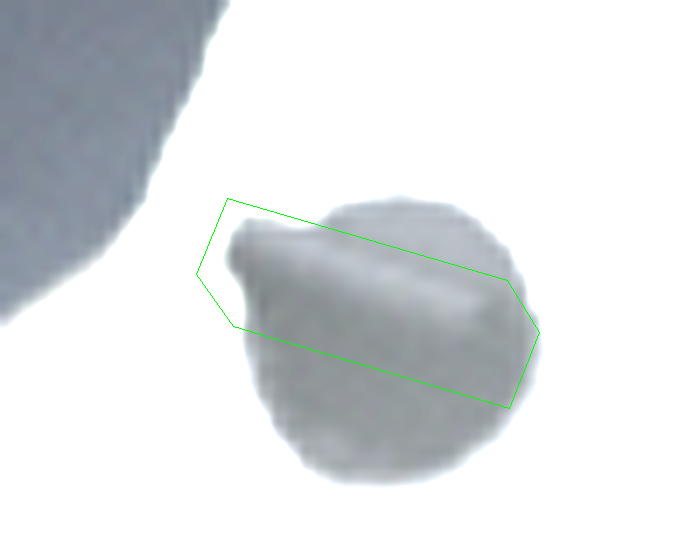

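The wing runs parallel to the 1.57 rad model, and the head position matches 3.5 mm of press. The door is flat and the gripper is clear, so I'm handing in.

```bash
python3 -c "
from bench import env;print(env.close_job())"
```

```text
the job is handed in; nothing more can be done
None
```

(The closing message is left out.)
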